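# Raking-light check of a carton's tape seal

### The job

Check the tape seal of the closed carton with a raking light. While the torch still stands in its charging cradle, turn its focus ring until the ring's lug lines up with the long index tooth on the head; then draw the torch out of the cradle and hold it low over one edge of the carton's top, the lens about 15 cm from the middle and about 5 cm above the cardboard, level or dipping slightly, so that it shines across the middle of the top. Finish still holding it there, steady and not touching the carton, and leave the carton and the things round about where they are.

Things in the scene. Friction and masses are not known exactly. Their poses are not given: they have to be found in the camera images.
- torch: hand torch, 188 mm long, 0.31 kg, black square barrel 28 x 28 mm, round lens head. Origin: centre of the tail end; z along it to the lens; barrel faces along x and y; x is the side that looks up in the cradle (switch, index tooth). Barrel to z = 136 mm, then it widens to the head collar. Starts in the cradle, tail 55 mm deep, lens up, leaning about 40 degrees, roughly to the robot
- index_tooth (a point): white long index tooth on the torch's dark head collar (54 mm across, z = 150 to 157 mm of the torch), on its +x side: 5 mm wide, out to 32 mm from the axis. Short white ticks on the collar every 30 degrees either side of it
- ring_part (a joint): focus ring at the lens end, z = 158 to 188 mm of the torch: 44 mm across, knurled, one white lug 5 mm wide out to 28 mm from the axis. Value: angle (rad) of the lug from the index tooth, positive anticlockwise looking into the lens; 0 = lug at the tooth. Range -1.6 to 1.6, stays where left (0.035 N m friction); starts 0.6 to 1.3. Grip across the knurling, off the lug
- ring_grip (a point): point on the torch's axis inside the focus ring, 180 mm from the tail: 8 mm below the lens rim, 23 mm above the head collar, which is wider than the ring (fingertips farther down would close on the collar); z = torch axis, x points at the lug (turns with the ring)
- barrel_grip (a point): point on the torch's axis where the barrel is bare, 88 mm from the tail: 33 mm above the well's mouth; the head widens from 48 mm above it. 28 mm across the y faces, axes as torch; balance point 10 to 25 mm nearer the lens. To clear the head come from the upper (+x) side, about 60 to 70 degrees off the torch's axis
- lens (a point): centre of the lens rim, 188 mm from the tail, z = the way the torch shines
- aim (a point): point in the beam 140 mm ahead of the lens, on the torch's axis
- cradle: grey charging cradle screwed to the bench: foot plate 120 x 84 mm, 12 mm high, and a square well 31 mm wide inside (43 mm outside), 55 mm deep, leaning 38 degrees from vertical to the cradle's -x side, highest point about 99 mm above the bench; it keeps the torch from turning. Origin at bench height near the foot's centre; front (-x) roughly to the robot
- well_floor (a point): centre of the well's floor, 42 mm above the bench, where the tail end of the torch stands
- carton: closed, taped cardboard carton, 154 x 210 x 120 mm (x, y, z), loose; origin at the centre of its underside
- seal_mid (a point): middle of the carton's top face, 119 mm above the carton's origin, on the tape
- tape_gun: hand tape dispenser, 88 x 238 x 146 mm, standing to the left; bystander, origin under its middle
- tape_clear: roll of clear tape lying flat, 100 mm across, 50 mm high, farther back; bystander, origin under its centre
- marker_black: marker pen lying on the bench in front, 135 mm long, 17 mm thick; bystander, origin under its middle
Mind the look-alikes: they are no part of the job. Of the things shaped like the cradle, the grey one is meant.

How it is judged:
On the way, in this order (a step that is already met when the one before it is completed fails the run):
1. with the torch standing in its cradle, the focus ring's lug is brought to the index tooth (value of joint ring_part between -0.12 and 0.12 rad and distance between torch and well_floor below 0.015 m), for 0.2 s.
2. the torch is drawn clear out of the cradle by the gripper (distance between torch and well_floor above 0.07 m and contact force between the fingers and torch above 1 N and contact force between torch and cradle below 0.1 N), for 0.1 s.
At the end, for the whole second after the job is handed in: The gripper holds the torch still, touching nothing else: ring within 0.15 rad of the tooth; torch 12 deg above to 27 deg below level; lens 22 to 102 mm above the carton top, over 90 mm from its middle, and the point 140 mm ahead of it within 60 mm of the middle; carton moved under 15 mm (value of joint ring_part between -0.15 and 0.15 rad and angle between lens's own z axis and vertical between 1.36 and 2.04 rad and z of lens in the frame of carton between 0.142 and 0.222 m and horizontal distance between aim and seal_mid below 0.06 m and horizontal distance between lens and seal_mid above 0.09 m and contact force between the fingers and torch above 1 N and contact force between each of torch, the arm, the fingers and carton below 0.1 N and contact force between torch and cradle below 0.1 N and linear speed of torch below 0.03 m/s and angular speed of torch below 0.2 rad/s and distance of carton from where it was at the start of the episode below 0.015 m and angle between carton's own z axis and vertical below 0.05 rad); the arm keeps its last pose, push and grip.
It fails at once if the carton is pushed more than 25 mm (distance of carton from where it was at the start of the episode above 0.025 m).
It fails at once if a bystander (tape gun, roll of clear tape, marker) is moved more than 40 mm (distance of any of tape_gun, tape_clear, marker_black from where it was at the start of the episode above 0.04 m).
It also fails if it takes over 53 s, if anything falls off the work surface, if the arm or the gripper's body presses on something with over 40 N, if the wrist force passes 120 N, or if a joint passes its speed limit or range.

### The arm

A 6-joint arm with a two-finger parallel gripper is mounted at the origin on a cart in front of the work surface, level with it; the furniture and walls round the work are solid. World frame = base frame: x ahead of the robot, y to its left, z up, the work surface at z = 0. Lengths are in m, angles in rad, forces in N, time in s.
With the tool pointing down it reaches from about 0.25 to 0.8 m from the base axis. Payload 8.5 kg.
Tool frame: the origin (TCP) lies between the finger pads; the fingertips stand 8 mm ahead of it and the grasp point (between the pads) lies 11 mm behind it; z points along the fingers, y is the line along which they close (so a half turn about z gives the same grasp; the last joint's range is limited). The gripper opens to 85 mm and grips with 20 to 120 N. Pads are 22 mm wide; open, the fingers measure 114 mm over their backs; the gripper's body (76 mm by 85 mm) begins 54 mm behind the grasp point. The pads swing forward as they close: fully open they stand 13 mm farther back than shut.
Start: joints at [0, 0.238, -0.013, 1.319, 0, 1.571], TCP at [0.525, -0, 0.21] pointing down, gripper open.
Joint ranges: [-2.66, 2.66], [-1.03, 1.9], [-1.14, 1.46], [-1.82, 2.27], [-1.45, 1.34], [-3.14, 3.14]. Speed limits (rad/s): [2.22, 2.22, 2.79, 3.14, 3.14, 3.14].

### API

Orientations are given as a rotation vector (axis times angle).
In Python, from plant import r gives the robot as it stands.
- The arm moves only by the tool servo_tool, never from a script. Its argument "moves" is text: rows parted by semicolons, each of 7 numbers parted by spaces: the shift along the tool's x, y, z in mm, then the turn, a rotation vector about the tool's x, y, z in degrees, then the opening, from 0 (shut) to 1 (fully open). In form: x y z ax ay az hand; .... A call has 1 to 20 rows; each row shifts and turns the commanded pose from where the row before left it, along the tool's axes as they then stand; what a row does not reach is not made up. A row lasts 1/10 s, in which the tool goes at most 50 mm and 8.59 degrees, less where a joint would pass 70% of its speed; a pose out of reach is approached as far as the arm can. A call with a gripper value outside its range is refused whole. The fingers move at their own pace and stop on an object; "newtons" is the grip in N (left out, the last holds). Time passes only in rows, so rows that do not move let the fingers close. It gives the time, the measured TCP pose, the force, the opening and the grip force at its end, in the units of the state.
- r.get_obs(): the state, without advancing time (a new reading comes with each control period).
- r.snapshot(name): name is "scene" or "side" or "wrist"; returns (picture, depth): 480x640x3 uint8, red, green, blue; 480x640 float32, m along the optical axis (not along the pixel's ray), 0 where there is no reading.
- r.calibration(name): a dict with "mtx" (3x3 intrinsics, pixels), "R" (3x3) and "t" (3): a world point X has camera coordinates R X + t. Camera axes: x right, y down, z forward; pixel columns grow to the right and rows downward; lengths in m; the calibration is good to about 2 mm. A picture is of the moment at which its call begins: read the wrist's pose just before it. calibration takes no time and is no camera call; for the wrist camera it gives the pose at the moment of the call.
- r.hand_in(): hands the job in; it is judged then, once.
Trained networks look in the newest picture that a camera, given by its name, has taken for a name from the list of things; names that differ only in an ending like _2 or _b are one class to them, and where a whole thing is asked for, a point or a joint stands for the part that bears it (a point fixed in the world has none). Each returns a list of dicts, best first, with "confidence" (0 to 1); they miss things now and then, are a little off and sometimes report something else, mostly with a low value. They report only what shows in the picture. A call takes as long as a camera call. They do not tell look-alikes from the thing itself.
- r.cut_out(query, camera): "pixels" (480x640 bool, what is visible of it) and "pixel" ([column, row] in pixels, amid what is visible of it).
- r.mark_of(query, camera): "pixel" ([column, row] in pixels: a listed point, or the origin of a listed thing).
The state is a dict: "clock": time; "qpos": joint angles; "dq": joint speeds; "joint_efforts": joint torques, N m; "tcp_pos": TCP position; "tool_rot": TCP orientation; "ft_force": force on the tool from outside, world axes, zero at the start; "moment": the same for the moment, N m; "grip_width": finger opening in m; "finger_force": force on a finger pad.
Only numpy, scipy, OpenCV 4.12 (cv2) and the standard library are available. Lean on these libraries where they do the work, as an engineer would, in place of code of your own. Each camera call takes 0.05 s, during which the arm holds its last target. There are 200 camera calls.

## Working session

There is one attempt and no reset: what is moved stays moved. The work goes in short steps, Python scripts to look and compute and a tool call to move; the robot and the scene stay as the last step left them, time stands still between calls to the robot, and variables do not carry over. Pictures are saved under pics/ and viewed, at most 10 in all, crops included, and the job is handed in when it is done.

Besides the shell and the picture viewer there is one more tool, called after "Request:" as name(argument=value, ...) on one line, values as JSON. servo_tool: Moves the arm, as the interface text tells. Its arguments: {"type":"object","properties":{"moves":{"type":"string"},"newtons":{"type":"number"}},"required":["moves"]}

```bash
ls; mkdir -p pics; python3 - <<'E'
from plant import r
import cv2, numpy as np
ims=[]
for c in ["scene","side"]:
    p,d=r.snapshot(c); cv2.imwrite(f"pics/{c}0.png",p[:,:,::-1]); np.savez(f"pics/{c}0.npz",p=p,d=d,**{k:np.array(v) for k,v in r.calibration(c).items()})
    for q in ["torch","cradle","carton","seal_mid","well_floor","lens","index_tooth","ring_grip","barrel_grip"]:
        print(c,q,[(np.round(m["pixel"]).tolist(),round(m["confidence"],2)) for m in r.mark_of(q,c)])
print(r.get_obs())
E
```

```text
pics
scene torch [([306.0, 293.0], 0.77)]
scene cradle [([372.0, 294.0], 0.77), ([308.0, 311.0], 0.61)]
scene carton [([411.0, 258.0], 0.57), ([228.0, 362.0], 0.25)]
scene seal_mid [([410.0, 226.0], 0.6)]
scene well_floor [([369.0, 276.0], 0.97), ([304.0, 298.0], 0.58), ([228.0, 362.0], 0.19)]
scene lens []
scene index_tooth [([315.0, 262.0], 0.85), ([324.0, 271.0], 0.47)]
scene ring_grip [([321.0, 273.0], 0.55), ([314.0, 279.0], 0.22)]
scene barrel_grip [([313.0, 281.0], 0.98)]
side torch [([298.0, 265.0], 0.67), ([322.0, 259.0], 0.55)]
side cradle [([301.0, 284.0], 0.95), ([358.0, 260.0], 0.9)]
side carton [([390.0, 221.0], 0.83)]
side seal_mid [([394.0, 188.0], 0.85)]
side well_floor [([360.0, 243.0], 0.7), ([300.0, 270.0], 0.64)]
side lens [([325.0, 256.0], 0.83)]
side index_tooth [([313.0, 249.0], 0.91), ([387.0, 221.0], 0.69)]
side ring_grip [([322.0, 258.0], 0.54)]
side barrel_grip [([307.0, 260.0], 0.93)]
{'clock': 1.0, 'qpos': array([-8.00167179e-06,  2.38166239e-01, -1.34975011e-02,  1.31919997e+00,
       -2.49523621e-05,  1.57079212e+00]), 'dq': array([ 0.00022406, -0.00031296,  0.00043927, -0.00022432, -0.00112656,
       -0.00019517]), 'joint_efforts': array([-5.74625628e-04, -5.38590539e+01,  3.46691072e+01,  2.80233806e-03,
       -1.23830137e-04, -4.48866092e-05]), 'tcp_pos': array([ 5.24954594e-01, -1.23898796e-05,  2.09894919e-01]), 'tool_rot': array([-2.22142447e+00, -2.22141604e+00,  1.02555743e-04]), 'ft_force': array([-0.31376625, -0.69749397,  0.43926204]), 'moment': array([ 0.03720457, -0.04300127,  0.06291105]), 'finger_force': 0.0, 'grip_width': 0.08546106711049861}
```

View pics/scene0.png

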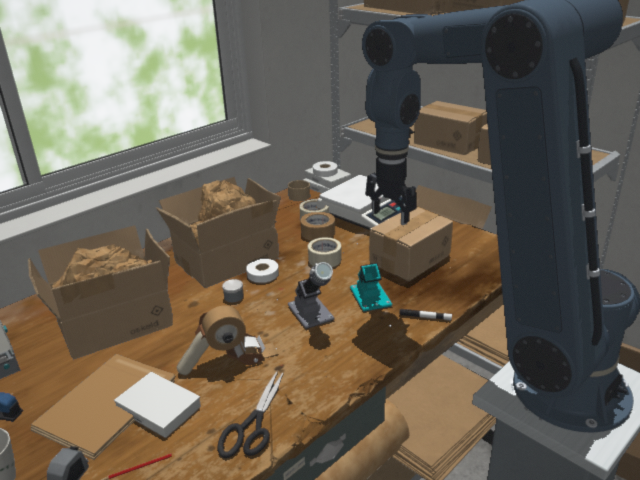

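```bash
cat > h.py <<'E'
import numpy as np
def load(f): return np.load(f)
def w(z,u,v,n=2):
    """world point at pixel from the depth picture"""
    u,v=int(round(u)),int(round(v)); d=z["d"][v-n:v+n+1,u-n:u+n+1]; d=np.median(d[d>0])
    c=np.linalg.solve(z["mtx"],[u,v,1])*d
    return z["R"].T@(c-z["t"])
def cloud(z,mask=None):
    vv,uu=np.nonzero((z["d"]>0) if mask is None else mask&(z["d"]>0)); d=z["d"][vv,uu]
    c=np.linalg.solve(z["mtx"],np.array([uu,vv,np.ones_like(uu)]))*d
    return (z["R"].T@(c-z["t"][:,None])).T
def tri(zs,ps):
    A=[];b=[]
    for z,p in zip(zs,ps):
        P=z["mtx"]@np.c_[z["R"],z["t"]]
        for k in (0,1):
            q=P[k]-p[k]*P[2]; A.append(q[:3]);b.append(-q[3])
    x,res,_,_=np.linalg.lstsq(np.array(A),np.array(b),rcond=None); return x
E
python3 - <<'E'
from h import *
import cv2
s,t=load("pics/scene0.npz"),load("pics/side0.npz")
for z in(s,t): print("cam",-z["R"].T@z["t"],z["mtx"][0,0])
for n,a,b in [("tail",(306,293),(298,265)),("wf",(304,298),(300,270)),("cr",(308,311),(301,284)),("wf2",(369,276),(360,243)),("cr2",(372,294),(358,260)),("bg",(313,281),(307,260)),("ring",(321,273),(322,258)),("seal",(410,226),(394,188)),("carton",(411,258),(390,221)),("tooth",(315,262),(313,249))]:
    print(n,tri([s,t],[a,b]).round(3),w(s,*a).round(3),w(t,*b).round(3))
cv2.imwrite("pics/c1.png",np.hstack([cv2.resize(z["p"][y:y+100,x:x+130,::-1],None,fx=3,fy=4.0,interpolation=cv2.INTER_CUBIC) for z,x,y in((s,260,230),(t,270,200))]))
E
```

```text
cam [-0.34921841  1.0826894   0.96470423] 612.8699980922135
cam [-0.05234116  0.98532178  1.10937674] 535.4911781673353
tail [0.673 0.17  0.031] [0.619 0.213 0.08 ] [0.639 0.215 0.083]
wf [0.653 0.191 0.037] [0.628 0.213 0.06 ] [0.628 0.219 0.074]
cr [0.629 0.206 0.012] [0.62  0.208 0.02 ] [0.626 0.218 0.019]
wf2 [0.585 0.005 0.048] [0.587 0.005 0.046] [0.585 0.002 0.049]
cr2 [ 0.579  0.005 -0.012] [0.55  0.035 0.019] [0.558 0.046 0.028]
bg [0.616 0.196 0.107] [0.561 0.24  0.155] [0.606 0.217 0.124]
ring [0.545 0.228 0.179] [0.542 0.231 0.182] [0.544 0.231 0.181]
seal [ 0.628 -0.23   0.096] [ 0.599 -0.188  0.122] [0.488 0.017 0.304]
carton [ 0.593 -0.184  0.015] [ 0.531 -0.108  0.077] [ 0.55  -0.097  0.09 ]
tooth [0.57  0.228 0.197] [0.782 0.024 0.02 ] [0.705 0.073 0.002]
```

View pics/c1.png

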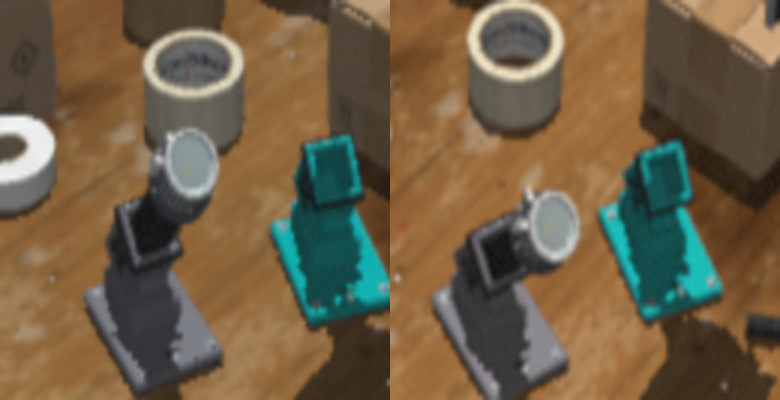

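View pics/side0.png

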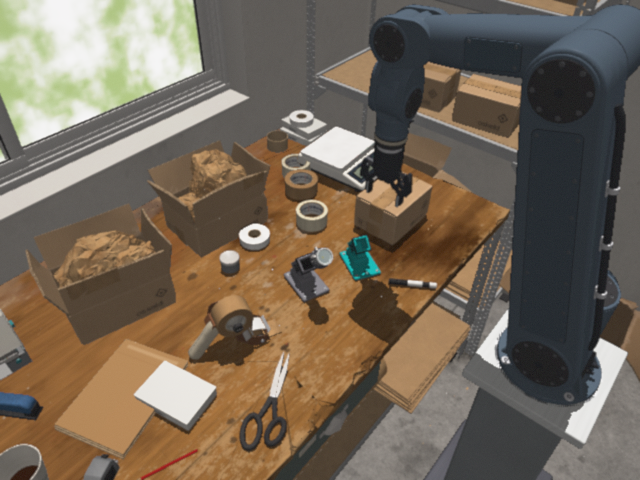

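The grey cradle, at scene (308,311) and side (301,284), is the one holding the torch. The teal one, at scene (372,294) and side (358,260), is an empty look-alike. The crop shows the lens at scene (321,271) with the lug or tooth at about (315,263). Next I'll fit the foot plate, torch axis and carton.

```bash
python3 - <<'E'
from plant import r
from h import *
import cv2
for c in ["scene","side"]:
    r.snapshot(c); z=load(f"pics/{c}0.npz")
    for q in ["cradle","torch","carton"]:
        for m in r.cut_out(q,c):
            if m["confidence"]<.3: continue
            P=cloud(z,cv2.erode(m["pixels"].astype(np.uint8),np.ones((2,2)))>0)
            lo,hi={"cradle":(.006,.018),"torch":(.0,.3),"carton":(.112,.128)}[q]
            S=P[(P[:,2]>lo)&(P[:,2]<hi)]
            if len(S)<15: print(c,q,m["pixel"],len(S)); continue
            rc=cv2.minAreaRect((S[:,:2]*1000).astype(np.float32))
            print(c,q,np.round(m["pixel"]),round(m["confidence"],2),len(S),"mean",S.mean(0).round(3),"rect",np.round(rc[0]),np.round(rc[1]),round(rc[2],1))
            if q=="torch":
                print(" top z",np.percentile(P[:,2],[50,90,98]).round(3))
                np.save(f"pics/torch_{c}.npy",P)
E
```

```text
scene cradle [373. 288.] 0.95 510 mean [0.543 0.044 0.012] rect [556.  34.] [ 82. 117.] 59.0
scene cradle [308. 306.] 0.92 543 mean [0.607 0.206 0.013] rect [622. 196.] [ 83. 116.] 71.4
scene torch [318. 275.] 0.94 514 mean [0.56  0.223 0.158] rect [580. 218.] [ 50. 114.] 83.5
 top z [0.171 0.19  0.196]
scene carton [410. 243.] 0.58 1592 mean [ 0.589 -0.185  0.121] rect [ 600. -198.] [210. 148.] 89.4
side cradle [359. 256.] 0.73 483 mean [0.547 0.046 0.01 ] rect [559.  35.] [ 83. 119.] 58.4
side cradle [300. 281.] 0.68 554 mean [0.61  0.208 0.012] rect [625. 197.] [ 82. 115.] 69.1
side torch [319. 258.] 0.83 406 mean [0.557 0.227 0.166] rect [575. 227.] [102.  40.] 2.4
 top z [0.176 0.19  0.195]
side torch [324. 260.] 0.43 249 mean [0.545 0.229 0.18 ] rect [544. 229.] [48. 33.] 50.4
 top z [0.18  0.191 0.195]
side carton [389. 214.] 0.89 1075 mean [ 0.591 -0.166  0.118] rect [ 601. -194.] [146. 202.] 0.1
```

```bash
cat >> h.py <<'E'
from scipy.spatial.transform import Rotation as Rot
H=np.array([np.cos(np.deg2rad(160.3)),np.sin(np.deg2rad(160.3)),0]); Z=np.array([0,0,1.])
def frame(y,z):
    z=z/np.linalg.norm(z); y=y-z*(y@z); y/=np.linalg.norm(y); return np.c_[np.cross(y,z),y,z]
def plan(p0,R0,p1,R1,N=None,dec=1):
    """equal rows (mm, deg) taking tool pose 0 to pose 1; prints row and what it would leave over"""
    dR=R0.T@R1; rv=Rot.from_matrix(dR).as_rotvec(); d=R0.T@(p1-p0)*1000
    if N is None: N=int(np.ceil(max(np.linalg.norm(d)/45,np.rad2deg(np.linalg.norm(rv))/8.4,1)))
    inc=Rot.from_rotvec(rv/N).as_matrix(); M=sum(np.linalg.matrix_power(inc,k) for k in range(N))
    v=np.linalg.solve(M,d); print(N,"rows of:",v.round(dec),np.rad2deg(rv/N).round(2))
def now():
    from plant import r
    o=r.get_obs(); return o["tcp_pos"],Rot.from_rotvec(o["tool_rot"]).as_matrix(),o
E
python3 - <<'E'
from h import *
p,R,o=now()
a=H*np.sin(np.deg2rad(40))+Z*np.cos(np.deg2rad(40)); y=np.cross(Z,-H) # left
E=frame(y,-a); S=E@Rot.from_rotvec([0,0,-1.0]).as_matrix()
tp=np.array([.546,.229,.180])+.10*a
print(E.round(2),tp)
plan(p,R,tp,E); plan(p,R,tp,S)
# staged: pure az first
R2=R@Rot.from_rotvec([0,0,np.deg2rad(-130)]).as_matrix(); plan(p,R2,tp,S)
E
```

```text
[[-0.72  0.34  0.61]
 [ 0.26  0.94 -0.22]
 [-0.64  0.   -0.77]] [0.48548344 0.25066807 0.25660444]
10 rows of: [ 22.9  11.  -11.6] [-2.45 -3.48 -6.73]
16 rows of: [10.7 14.2 -9.4] [-0.35 -3.06 -7.59]
6 rows of: [-22.6  34.3 -13.4] [ 5.69 -3.48  0.38]
```

Request:
servo_tool(moves="10.7 14.2 -9.4 -0.35 -3.06 -7.59 1;10.7 14.2 -9.4 -0.35 -3.06 -7.59 1;10.7 14.2 -9.4 -0.35 -3.06 -7.59 1;10.7 14.2 -9.4 -0.35 -3.06 -7.59 1;10.7 14.2 -9.4 -0.35 -3.06 -7.59 1;10.7 14.2 -9.4 -0.35 -3.06 -7.59 1;10.7 14.2 -9.4 -0.35 -3.06 -7.59 1;10.7 14.2 -9.4 -0.35 -3.06 -7.59 1;10.7 14.2 -9.4 -0.35 -3.06 -7.59 1;10.7 14.2 -9.4 -0.35 -3.06 -7.59 1;10.7 14.2 -9.4 -0.35 -3.06 -7.59 1;10.7 14.2 -9.4 -0.35 -3.06 -7.59 1;10.7 14.2 -9.4 -0.35 -3.06 -7.59 1;10.7 14.2 -9.4 -0.35 -3.06 -7.59 1;10.7 14.2 -9.4 -0.35 -3.06 -7.59 1;10.7 14.2 -9.4 -0.35 -3.06 -7.59 1;0 0 0 0 0 0 1;0 0 0 0 0 0 1")

```text
clock: 3.2
tcp_pos: [0.4848, 0.2507, 0.2567]
tool_rot: [-0.817, 2.399, -0.573]
ft_force: [0.4, 0.3, 0.6]
grip_width: 0.0853
finger_force: 0.0
```

```bash
python3 - <<'E'
from plant import r
from h import *
import cv2
p,R,o=now(); print(p.round(4),R.round(3),o["qpos"].round(2))
c=r.calibration("wrist"); im,d=r.snapshot("wrist"); np.savez("pics/w1.npz",p=im,d=d,**{k:np.array(v) for k,v in c.items()}); cv2.imwrite("pics/w1.png",im[:,:,::-1])
z=load("pics/w1.npz"); print("cam",-z["R"].T@z["t"])
for q in ["torch","lens","index_tooth","ring_grip","barrel_grip","well_floor"]:
    for m in r.mark_of(q,"wrist"): print(q,np.round(m["pixel"]),round(m["confidence"],2))
E
```

```text
[0.4848 0.2507 0.2567] [[-0.673 -0.425  0.606]
 [-0.653  0.726 -0.215]
 [-0.348 -0.541 -0.766]] [ 0.84  0.02 -0.37  0.88 -0.64  0.09]
cam [0.33241005 0.23584033 0.35562898]
torch [307. 179.] 0.87
lens [307. 226.] 0.91
index_tooth [271. 237.] 0.58
ring_grip [305. 228.] 0.57
barrel_grip [302. 226.] 0.68
well_floor [206.  12.] 0.84
```

View pics/w1.png

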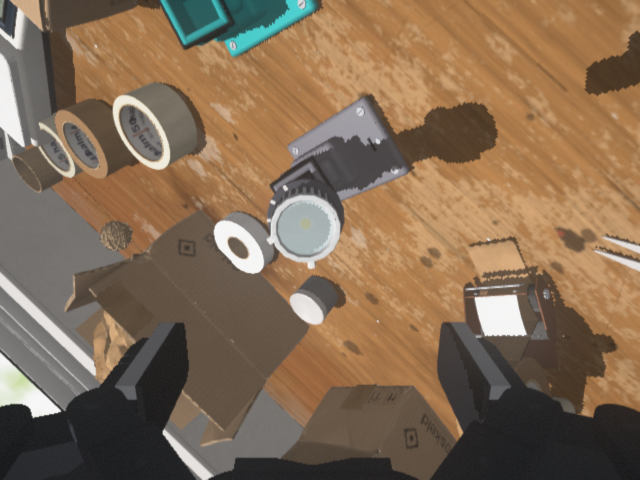

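The wrist view shows the lens at about (306,226), a white lug at about (311,264) and the tooth candidate near (271,238). I'll zoom in and measure them in 3D.

```bash
python3 - <<'E'
from h import *
import cv2
z=load("pics/w1.npz")
cv2.imwrite("pics/w1c.png",cv2.resize(z["p"][175:280,245:375,::-1],None,fx=5.5,fy=5.5,interpolation=cv2.INTER_CUBIC))
# lens/ring front plane from depth
uu,vv=np.meshgrid(np.arange(640),np.arange(480)); m=np.hypot(uu-306,vv-226)<36
P=cloud(z,m); g=P[:,2]>.155; P=P[g]
# ransac-ish plane on rim: refine
c=P.mean(0)
for k in range(8):
    n=np.linalg.svd(P-P.mean(0))[2][2]; n*=np.sign(n[2]); e=(P-P.mean(0))@n; P=P[abs(e)<max(.002,1.5*np.std(e))]
print("lens plane n",n.round(3),"c",P.mean(0).round(4),len(P),"lean",np.rad2deg(np.arccos(n[2])),"az",np.rad2deg(np.arctan2(n[1],n[0])))
for u,v in [(306,226),(311,264),(272,238),(306,258),(336,226),(306,195),(280,226)]: print(u,v,w(z,u,v,1).round(4))
E
```

```text
lens plane n [-0.633  0.209  0.745] c [0.5409 0.2228 0.1829] 2619 lean 41.81249387342142 az 161.69757519384197
306 226 [0.54   0.2222 0.182 ]
311 264 [0.558  0.241  0.1875]
272 238 [0.5521 0.2119 0.198 ]
306 258 [0.5512 0.236  0.1918]
336 226 [0.5298 0.2358 0.1739]
306 195 [0.5252 0.2096 0.1766]
280 226 [0.5467 0.2104 0.191 ]
```

View pics/w1c.png

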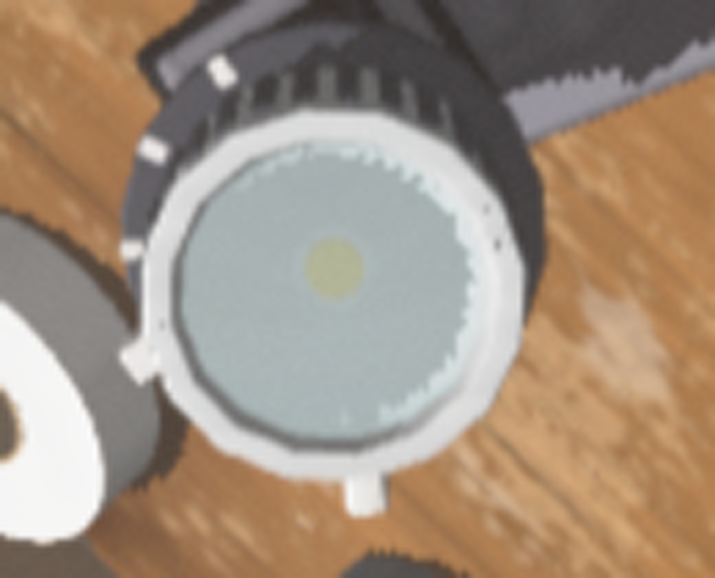

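```bash
python3 - <<'E'
from h import *
z=load("pics/w1.npz")
def proj(X): c=z["R"]@X+z["t"]; q=z["mtx"]@c; return q[:2]/q[2]
az=np.deg2rad(160.5); h=np.array([np.cos(az),np.sin(az),0])
for lean in (40,41.5):
    l=np.deg2rad(lean); a=h*np.sin(l)+Z*np.cos(l); x=Z*np.sin(l)-h*np.cos(l); y=np.cross(a,x)
    # shift so rim centre projects on 306,226-ish
    C=np.array([.5415,.2235,.184])
    print(lean,"rim centre",proj(C).round(1),"tooth",proj(C-.0345*a+.030*x).round(1),"tick+-30",[proj(C-.0345*a+.029*(x*np.cos(t)+y*np.sin(t))).round(1) for t in np.deg2rad([30,-30,-60,-90,60])])
    for s in (0,-.015): print(" lug",s,[(t,proj(C+s*a+.027*(x*np.cos(t)+y*np.sin(t))).round(1)) for t in (0,.8,1.0,1.2,1.3,1.4)])
E
```

```text
40 rim centre [304.8 230.3] tooth [270.5 239.3] tick+-30 [array([287.5, 252. ]), array([264.5, 219.1]), array([268.4, 198.6]), array([282.6, 182.6]), array([307.9, 256.1])]
 lug 0 [(0, array([269.3, 252.5])), (0.8, array([296.8, 269.9])), (1.0, array([305.1, 270.7])), (1.2, array([313.4, 269.9])), (1.3, array([317.5, 268.9])), (1.4, array([321.4, 267.5]))]
 lug -0.015 [(0, array([271.4, 245.4])), (0.8, array([297.6, 262. ])), (1.0, array([305.5, 262.8])), (1.2, array([313.4, 262. ])), (1.3, array([317.3, 261.1])), (1.4, array([321. , 259.8]))]
41.5 rim centre [304.8 230.3] tooth [269.4 240.3] tick+-30 [array([286.4, 252.9]), array([263.4, 220.1]), array([267.3, 199.4]), array([281.5, 183.3]), array([306.8, 257. ])]
 lug 0 [(0, array([269.2, 252.8])), (0.8, array([296.8, 270.2])), (1.0, array([305.1, 270.9])), (1.2, array([313.4, 270. ])), (1.3, array([317.5, 269. ])), (1.4, array([321.4, 267.6]))]
 lug -0.015 [(0, array([270.9, 246. ])), (0.8, array([297.1, 262.6])), (1.0, array([305. , 263.2])), (1.2, array([312.9, 262.4])), (1.3, array([316.8, 261.4])), (1.4, array([320.5, 260.1]))]
```

```bash
cat >> h.py <<'E'
az=np.deg2rad(160.7); H=np.array([np.cos(az),np.sin(az),0]); LE=np.deg2rad(40.5)
A=H*np.sin(LE)+Z*np.cos(LE); X=Z*np.sin(LE)-H*np.cos(LE); Y=np.cross(A,X)  # torch axes
LENS=np.array([.5392,.2239,.1848])
E
python3 - <<'E'
from h import *
p,R,o=now(); print(Y)
E=frame(np.cross(Z,-H),-A); S=E@Rot.from_rotvec([0,0,-1.1]).as_matrix()
plan(p,R,LENS-.020*A,S,5)
E
```

```text
[ 3.30514393e-01  9.43800952e-01 -2.77555756e-17]
5 rows of: [ 1.3 -0.6 22.6] [ 0.06 -0.09 -1.2 ]
```

Request:
servo_tool(moves="1.3 -0.6 22.6 0.06 -0.09 -1.2 1;1.3 -0.6 22.6 0.06 -0.09 -1.2 1;1.3 -0.6 22.6 0.06 -0.09 -1.2 1;1.3 -0.6 22.6 0.06 -0.09 -1.2 1;1.3 -0.6 22.6 0.06 -0.09 -1.2 1;0 0 0 0 0 0 1")

```text
clock: 4.15
tcp_pos: [0.5511, 0.2179, 0.167]
tool_rot: [-0.948, 2.361, -0.62]
ft_force: [-0.2, -0.2, 0.2]
grip_width: 0.0857
finger_force: 0.0
```

```bash
python3 - <<'E'
from plant import r
from h import *
import cv2
p,R,o=now(); print(p.round(4),(LENS-.020*A).round(4),o["qpos"].round(2))
im,d=r.snapshot("wrist"); cv2.imwrite("pics/w2.png",im[:,:,::-1])
E
```

```text
[0.5511 0.2179 0.167 ] [0.5515 0.2196 0.1696] [ 0.69  0.12 -0.53  0.51 -0.59 -0.2 ]
```

View pics/w2.png

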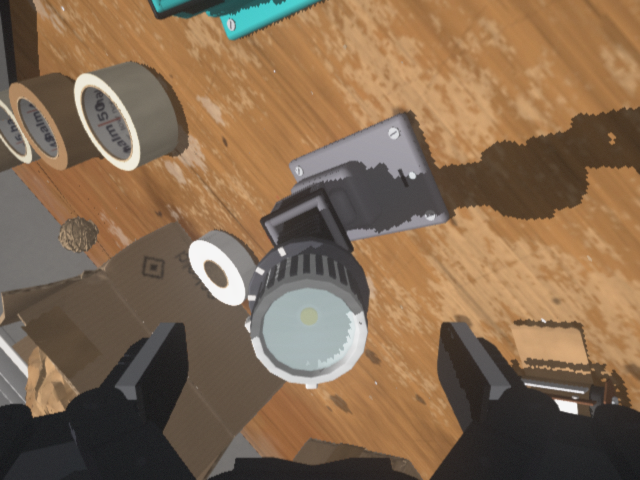

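The lens is centred between the fingers and the lug faces down at (310,386), well clear of both pads. I'll back off 3 mm and close.

Request:
servo_tool(moves="-2.3 0 -3 0 0 0 0.7;0 0 0 0 0 0 0.3;0 0 0 0 0 0 0.3;0 0 0 0 0 0 0.3;0 0 0 0 0 0 0.3;0 0 0 0 0 0 0.3", newtons=30)

```text
clock: 4.8
tcp_pos: [0.5505, 0.2221, 0.1726]
tool_rot: [-0.947, 2.357, -0.617]
ft_force: [0.1, 0.4, 0.3]
grip_width: 0.0256
finger_force: 0.0
```

```bash
python3 - <<'E'
from plant import r
from h import *
import cv2
p,R,o=now(); print(o["grip_width"],o["finger_force"],p.round(4))
c=r.calibration("wrist"); im,d=r.snapshot("wrist"); np.savez("pics/w3.npz",p=im,d=d,**{k:np.array(v) for k,v in c.items()}); cv2.imwrite("pics/w3.png",im[:,:,::-1])
z=load("pics/w3.npz")
def proj(X): c=z["R"]@X+z["t"]; q=z["mtx"]@c; return (q[:2]/q[2]).round(1),c[2].round(3)
print("tcp",proj(p),"tip",proj(p+.008*R[:,2]),"grasp",proj(p-.011*R[:,2]),"lens",proj(LENS))
print("cam in tool",R.T@(-z["R"].T@z["t"]-p))
for m in r.mark_of("lens","wrist"): print(m)
E
```

```text
0.025590563830858715 0.0 [0.5505 0.2221 0.1726]
tcp (array([311.4, 303.4]), np.float64(0.181)) tip (array([311.4, 295.5]), np.float64(0.188)) grasp (array([311.3, 315.4]), np.float64(0.17)) lens (array([310.4, 317.1]), np.float64(0.164))
cam in tool [ 0.07770013  0.00056365 -0.16494475]
{'pixel': [307.7, 316.4], 'confidence': 0.62}
```

View pics/w3.png

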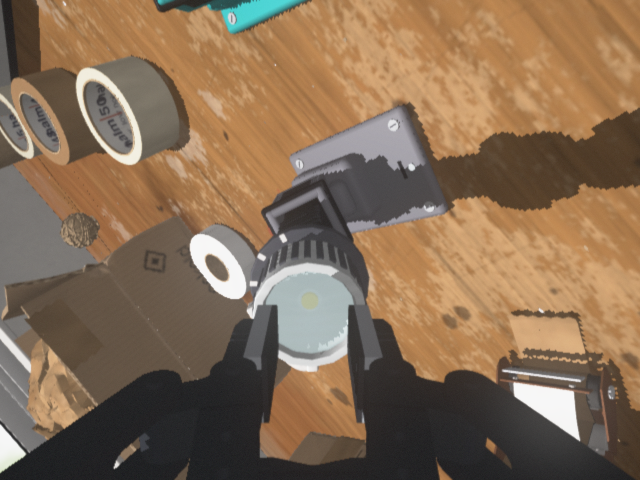

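```bash
python3 - <<'E'
from h import *
z=load("pics/w3.npz"); p,R,o=now()
print(z["mtx"][0,0])
for n,u,v in [("Lfing",266,312),("Lfing2",268,340),("Rfing",360,312),("Rf3",362,345),("glass",310,320),("rim bottom",313,362),("rim top",310,266),("rimL",254,310),("bench",500,250),("foot",400,190)]:
    X=w(z,u,v,1); print(n,round(float(z["d"][v,u]),4),X.round(4),"tool",(R.T@(X-p)*1000).round(1))
E
```

```text
431.9529772172211
Lfing 0.1473 [0.5315 0.2104 0.2021] tool [ 11.6 -15.3 -31.7]
Lfing2 0.1285 [0.5181 0.2159 0.2152] tool [ 12.  -12.7 -51.1]
Rfing 0.1461 [0.5154 0.2311 0.1839] tool [ 11.8  16.6 -32.2]
Rf3 0.1269 [0.5034 0.2347 0.2009] tool [ 11.6  15.  -53.2]
glass 0.1684 [0.5429 0.2252 0.1834] tool [ -0.8  -0.5 -13.6]
rim bottom 0.17 [0.5505 0.2387 0.1902] tool [-17.3   0.7 -17.1]
rim top 0.1573 [0.5261 0.2087 0.179 ] tool [ 22.8  -0.4 -17.1]
rimL 0.1628 [0.5474 0.2078 0.1965] tool [  5.2 -21.6 -17.1]
bench 0.3132 [ 0.5779  0.2974 -0.0019] tool [-20.5 136.7 133.3]
foot 0.3216 [0.6003 0.2173 0.012 ] tool [ 19.8  65.5 153.5]
```

```bash
python3 - <<'E'
from h import *
z=load("pics/w3.npz"); p,R,o=now(); print(p,o["finger_force"],o["ft_force"].round(2))
for u in (262,268,274,352,360):
  print(u,[ (v,(R.T@(w(z,u,v,0)-p)*1000).round(0).astype(int).tolist()) for v in range(298,322,3)])
E
```

```text
[0.55054773 0.221985   0.17251179] 0.0 [-0.43  0.41 -1.03]
262 [(298, [10, -18, -17]), (301, [9, -18, -17]), (304, [8, -19, -17]), (307, [11, -17, -28]), (310, [13, -17, -32]), (313, [12, -17, -32]), (316, [12, -16, -35]), (319, [12, -16, -37])]
268 [(298, [9, -16, -14]), (301, [7, -17, -13]), (304, [6, -17, -13]), (307, [12, -15, -29]), (310, [12, -15, -31]), (313, [12, -15, -33]), (316, [12, -14, -35]), (319, [12, -14, -37])]
274 [(298, [8, -14, -13]), (301, [7, -14, -14]), (304, [6, -14, -14]), (307, [12, -13, -28]), (310, [12, -13, -32]), (313, [12, -12, -34]), (316, [12, -12, -36]), (319, [11, -12, -35])]
352 [(298, [9, 16, -14]), (301, [7, 16, -14]), (304, [6, 16, -14]), (307, [11, 14, -28]), (310, [12, 14, -30]), (313, [12, 14, -34]), (316, [12, 14, -35]), (319, [12, 13, -38])]
360 [(298, [10, 18, -17]), (301, [8, 18, -16]), (304, [8, 18, -18]), (307, [12, 17, -28]), (310, [11, 17, -30]), (313, [12, 16, -33]), (316, [12, 16, -35]), (319, [11, 16, -36])]
```

```bash
python3 - <<'E'
from h import *
for c in("scene","side"):
    P=cloud(load(f"pics/{c}0.npz")); m=(abs(P[:,0]-.525)<.07)&(abs(P[:,1])<.03)&(P[:,2]>.19)&(P[:,2]<.33)
    Q=P[m]; print(c,len(Q),np.percentile(Q[:,2],[0.5,2,5,20]).round(4), Q[Q[:,2]<.25].min(0).round(3),Q[Q[:,2]<.25].max(0).round(3))
z=load("pics/w1.npz")
# fully-open fingers in w1: finger tip around (185,325) & (442,325)
R=z["R"].T; 
for u,v in [(180,327),(150,340),(170,345),(448,327),(470,340)]: 
    d=z["d"][v,u]; c=np.linalg.solve(z["mtx"],[u,v,1])*d; print(u,v,d,c.round(4))
E
```

```text
scene 753 [0.2464 0.2501 0.2554 0.274 ] [ 0.474 -0.016  0.246] [0.574 0.01  0.25 ]
side 668 [0.2458 0.2504 0.2547 0.2755] [ 0.476 -0.007  0.245] [0.57  0.012 0.249]
180 327 0.13817935 [-0.0424  0.0265  0.1382]
150 340 0.12998953 [-0.0489  0.0289  0.13  ]
170 345 0.13020448 [-0.0429  0.0304  0.1302]
448 327 0.1375421 [0.0432 0.0264 0.1375]
470 340 0.12857068 [0.0469 0.0286 0.1286]
```

The fixed cameras show that the real fingertips sit about 31 mm behind where the stated TCP puts them. They were at z=0.246 at the start, where 0.215 was expected. The wrist depth agrees: the tips are now about 10 mm short of the rim. I'll correct for this by opening, going 38 mm deeper and closing again.

Request:
servo_tool(moves="0 0 0 0 0 0 1;0 0 0 0 0 0 1;2.5 -1.5 0 0 0 0 1;0 0 9 0 0 0 1;0 0 10 0 0 0 1;0 0 10 0 0 0 1;0 0 9 0 0 0 1;0 0 0 0 0 0 1;0 0 0 0 0 0 0.35;0 0 0 0 0 0 0.35;0 0 0 0 0 0 0.35;0 0 0 0 0 0 0.35;0 0 0 0 0 0 0.35", newtons=30)

```text
clock: 6.2
tcp_pos: [0.5731, 0.2113, 0.1442]
tool_rot: [-0.947, 2.357, -0.616]
ft_force: [-3.7, 0.5, 2.6]
grip_width: 0.0433
finger_force: 30.6
```

```bash
cat > look.py <<'E'
import sys
from plant import r
from h import *
import cv2
def look(n,cam="wrist"):
    p,R,o=now(); c=r.calibration(cam); im,d=r.snapshot(cam)
    np.savez(f"pics/{n}.npz",p=im,d=d,tp=p,tR=R,**{k:np.array(v) for k,v in c.items()}); cv2.imwrite(f"pics/{n}.png",im[:,:,::-1])
    print(o["clock"],p.round(4),"q",o["qpos"].round(2),"w",round(o["grip_width"],4),"ff",o["finger_force"],"ft",o["ft_force"].round(1)); return load(f"pics/{n}.npz")
E
python3 -c "
from look import *
z=look('w4')"
```

```text
6.2 [0.5731 0.2113 0.1442] q [ 0.65  0.16 -0.56  0.41 -0.57 -0.25] w 0.0433 ff 30.625416040420532 ft [-3.7  0.5  2.6]
```

View pics/w4.png

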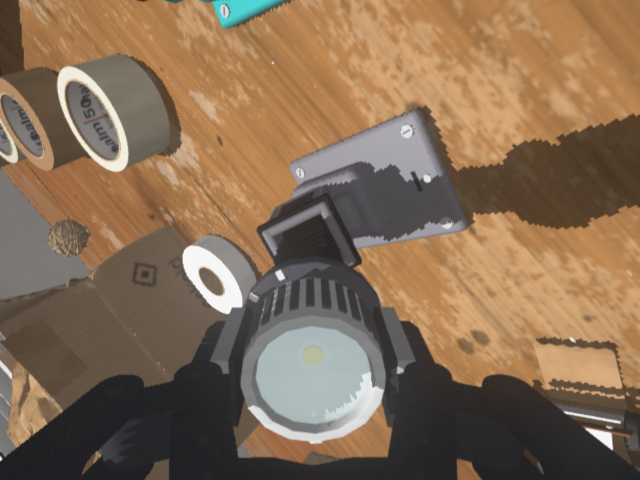

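The ring is gripped at 43.3 mm and 30 N. Now I'll turn it clockwise (+z) by 63°.

Request:
servo_tool(moves="0 0 0 0 0 7 0.35;0 0 0 0 0 7 0.35;0 0 0 0 0 7 0.35;0 0 0 0 0 7 0.35;0 0 0 0 0 7 0.35;0 0 0 0 0 7 0.35;0 0 0 0 0 7 0.35;0 0 0 0 0 7 0.35;0 0 0 0 0 7 0.35;0 0 0 0 0 0 0.35;0 0 0 0 0 0 0.35")

```text
clock: 7.35
tcp_pos: [0.5733, 0.2118, 0.1442]
tool_rot: [0.403, 2.407, -0.15]
ft_force: [-2.4, 2.5, 3.6]
grip_width: 0.0434
finger_force: 30.7
```

```bash
python3 - <<'E'
from look import *
z=look('w5'); p,R=z["tp"],z["tR"]
print("tool y up comp",R[2,1],"tool z vs -A deg",np.rad2deg(np.arccos(-R[:,2]@A)))
def proj(X): c=z["R"]@X+z["t"]; q=z["mtx"]@c; return (q[:2]/q[2]).round(1)
print("rim",proj(LENS),"tooth",proj(LENS-.0345*A+.030*X),"lug0",proj(LENS-.008*A+.027*X))
cv2.imwrite("pics/w5c.png",cv2.resize(z["p"][230:480,200:440,::-1],None,fx=2.4,fy=2.4,interpolation=cv2.INTER_CUBIC))
E
```

```text
7.35 [0.5733 0.2118 0.1442] q [ 0.65  0.16 -0.56  0.41 -0.57  0.85] w 0.0434 ff 30.71217566728592 ft [-2.4  2.5  3.6]
tool y up comp -0.0012541528072313457 tool z vs -A deg 0.11492175549753936
rim [315.6 378.2] tooth [314.5 391.4] lug0 [314.9 433.4]
```

View pics/w5c.png

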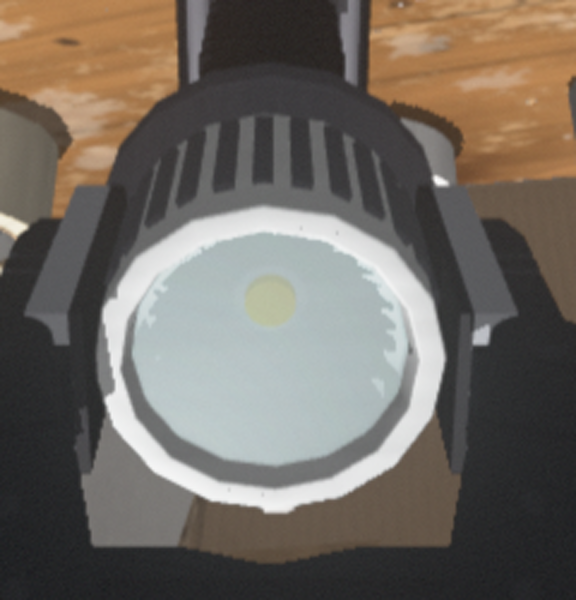

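Seen from the robot, the ring is symmetric, with the lug at the crop's bottom (280,507). It looks aligned to about 0.04 rad. I'll release and back off.

Request:
servo_tool(moves="0 0 0 0 0 0 1;0 0 0 0 0 0 1;0 0 0 0 0 0 1;0 0 0 0 0 0 1;0 0 -15 0 0 0 1;0 0 -30 0 0 0 1;0 0 -30 0 0 0 1;0 0 -15 0 0 0 1;0 0 0 0 0 0 1")

```text
clock: 8.3
tcp_pos: [0.5179, 0.2313, 0.214]
tool_rot: [0.407, 2.404, -0.148]
ft_force: [-0.1, 0.2, -0.3]
grip_width: 0.0856
finger_force: 0.0
```

```bash
cat >> h.py <<'E'
def barrel(ang=68,back=0.,s=.088):
    t=np.deg2rad(ang); b=X*np.sin(t)+A*np.cos(t); B=LENS-(.188-s)*A
    return B-.046*b+back*b, frame(Y,-b)
E
python3 - <<'E'
from h import *
p,R,o=now(); print(p,o["qpos"].round(2))
P,B=barrel(68,.10); print(P,B.round(2)); plan(p,R,P,B)
E
```

```text
[0.51794707 0.23132825 0.21404926] [ 0.76  0.05 -0.47  0.68 -0.62  0.98]
[0.6240281  0.19419362 0.15665799] [[-0.84  0.33 -0.44]
 [ 0.29  0.94  0.15]
 [ 0.46 -0.   -0.89]]
9 rows of: [-11.8  -0.    9. ] [0.02 7.57 0.01]
```

```bash
python3 - <<'E'
from h import *
p,R,o=now(); inc=Rot.from_rotvec(np.deg2rad([0,7.57,0])).as_matrix()
tail=LENS-.188*A
for k in range(10):
    f=lambda zz,xx: np.round([(p+R@[xx,0,zz]-tail)@A*1000,(p+R@[xx,0,zz]-tail)@X*1000]).astype(int).tolist()
    print(k,"tip+",f(-.036,.011),"tip-",f(-.036,-.011),"bodycorner",f(-.1,.038),"cam",f(-.165,.078), "z",p[2].round(3))
    p=p+R@[-.0118,0,.009]; R=R@inc
E
```

```text
0 tip+ [261, -9] tip- [261, 13] bodycorner [325, -36] cam [390, -76] z 0.214
1 tip+ [253, 7] tip- [250, 29] bodycorner [320, -11] cam [390, -42] z 0.215
2 tip+ [243, 23] tip- [237, 44] bodycorner [312, 13] cam [385, -8] z 0.214
3 tip+ [231, 37] tip- [223, 57] bodycorner [301, 37] cam [376, 25] z 0.211
4 tip+ [217, 49] tip- [206, 68] bodycorner [286, 58] cam [363, 56] z 0.206
5 tip+ [202, 60] tip- [189, 77] bodycorner [269, 78] cam [345, 86] z 0.199
6 tip+ [186, 68] tip- [170, 84] bodycorner [250, 95] cam [324, 113] z 0.191
7 tip+ [169, 74] tip- [151, 87] bodycorner [229, 109] cam [300, 137] z 0.181
8 tip+ [151, 78] tip- [131, 89] bodycorner [206, 120] cam [272, 157] z 0.169
9 tip+ [132, 79] tip- [112, 88] bodycorner [181, 129] cam [243, 174] z 0.157
```

Request:
servo_tool(moves="-11.8 0 9 0 7.57 0 1;-11.8 0 9 0 7.57 0 1;-11.8 0 9 0 7.57 0 1;-11.8 0 9 0 7.57 0 1;-11.8 0 9 0 7.57 0 1;-11.8 0 9 0 7.57 0 1;-11.8 0 9 0 7.57 0 1;-11.8 0 9 0 7.57 0 1;-11.8 0 9 0 7.57 0 1;0 0 0 0 0 0 1;0 0 0 0 0 0 1")

```text
clock: 9.4
tcp_pos: [0.6242, 0.1923, 0.1489]
tool_rot: [-0.448, -2.625, -0.104]
ft_force: [-0.8, -0.1, 0.8]
grip_width: 0.0855
finger_force: 0.0
```

```bash
python3 - <<'E'
from look import *
z=look('w6'); p,R=z["tp"],z["tR"]
P,B=barrel(68,.10); print("want",P.round(4)); plan(p,R,P,B)
def proj(X): c=z["R"]@X+z["t"]; q=z["mtx"]@c; return (q[:2]/q[2]).round(1)
T=LENS-.188*A
print("rim",proj(LENS),"tooth",proj(T+.1535*A+.032*X),"lugs",[proj(T+.180*A+.028*(X*np.cos(t)+Y*np.sin(t))) for t in(-.1,0,.1)],"bg",proj(T+.088*A+.014*X),proj(T+.12*A+.014*X+.014*Y),proj(T+.12*A+.014*X-.014*Y))
E
```

```text
9.4 [0.6242 0.1923 0.1489] q [0.18 0.88 0.84 1.95 0.23 0.47] w 0.0855 ff 0.0 ft [-0.8 -0.1  0.8]
want [0.624  0.1942 0.1567]
1 rows of: [ 4.3  1.7 -6.5] [-0.21 -0.14 -0.13]
rim [318.1  54.4] tooth [318.4 180. ] lugs [array([310.2, 104.5]), array([318.6, 104.6]), array([327. , 104.4])] bg [317.7 276.4] [349.3 224.2] [286.4 224.4]
```

View pics/w6.png

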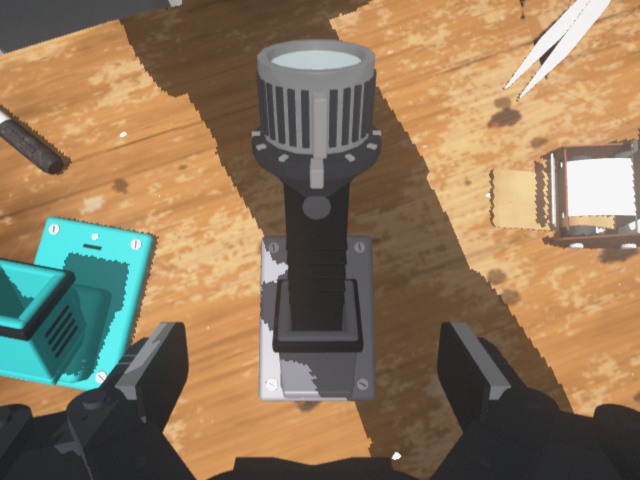

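The lug (319,130) and tooth (317,172) line up, about 0.03 rad apart. The barrel is centred between the fingers. I'll check the barrel's depth before going in.

```bash
python3 - <<'E'
from h import *
z=load("pics/w6.npz"); p,R=z["tp"],z["tR"]; T=LENS-.188*A
for u,v in [(317,230),(317,260),(300,260),(335,260),(317,280)]:
    q=w(z,u,v,1); print(u,v,"torch A,X,Y",[round(float((q-T)@e*1000),1) for e in (A,X,Y)],"tool",(R.T@(q-p)*1000).round(1))
P,B=barrel(68,0); plan(p,R,P,B,6)
E
```

```text
317 230 torch A,X,Y [118.0, 15.5, -0.4] tool [26.2  1.4 21.9]
317 260 torch A,X,Y [99.6, 14.9, -0.3] tool [ 9.4  1.5 29.3]
300 260 torch A,X,Y [100.3, 15.7, -8.4] tool [ 9.8 -6.5 28.3]
335 260 torch A,X,Y [99.8, 15.1, 8.2] tool [ 9.5 10.  29. ]
317 280 torch A,X,Y [87.1, 15.6, -0.3] tool [-2.4  1.6 33.4]
6 rows of: [ 0.7  0.3 15.6] [-0.04 -0.02 -0.02]
```

Request:
servo_tool(moves="0.7 0.3 15.6 0 0 0 1;0.7 0.3 15.6 0 0 0 1;0.7 0.3 15.6 0 0 0 1;0.7 0.3 15.6 0 0 0 1;0.7 0.3 15.6 0 0 0 1;0.7 0.3 15 0 0 0 1;0 0 0 0 0 0 1;0 0 0 0 0 0 0.15;0 0 0 0 0 0 0.15;0 0 0 0 0 0 0.15;0 0 0 0 0 0 0.15;0 0 0 0 0 0 0.15;0 0 0 0 0 0 0.15;0 0 0 0 0 0 0.15", newtons=70)

```text
clock: 10.85
tcp_pos: [0.5807, 0.2103, 0.0753]
tool_rot: [-0.447, -2.633, -0.108]
ft_force: [0.3, -1.5, 7.5]
grip_width: 0.0274
finger_force: 68.2
```

```bash
python3 - <<'E'
from look import *
p,R,o=now(); P,B=barrel(68,0); print((R.T@(P-p)*1000).round(1),"A in tool",(R.T@A).round(3),o["qpos"].round(2),o["finger_force"])
# final: torch axis -y, dipping 4 deg; lens at carton mid + 0.15 y
E
```

```text
[-3.4 -0.9  6.5] A in tool [ 0.926  0.    -0.379] [0.22 0.8  0.49 1.67 0.24 0.5 ] 68.24825048446655
```

Request:
servo_tool(moves="9.26 0 -3.79 0 0 0 0.15;9.26 0 -3.79 0 0 0 0.15;13.9 0 -5.7 0 0 0 0.15;18.5 0 -7.6 0 0 0 0.15;18.5 0 -7.6 0 0 0 0.15;18.5 0 -7.6 0 0 0 0.15;18.5 0 -7.6 0 0 0 0.15;0 0 0 0 0 0 0.15;0 0 0 0 0 0 0.15")

```text
clock: 11.75
tcp_pos: [0.5098, 0.2353, 0.1628]
tool_rot: [-0.445, -2.634, -0.108]
ft_force: [0.1, -0.5, -3.9]
grip_width: 0.0274
finger_force: 68.9
```

```bash
python3 - <<'E'
from look import *
z=look('w7'); p,R=z["tp"],z["tR"]
for q in ["lens","barrel_grip","index_tooth"]: print(q,[(np.round(m["pixel"]).tolist(),round(m["confidence"],2)) for m in r.mark_of(q,"wrist")])
im=load('pics/w6.npz')
# head cloud from cutout: torch axis in tool frame
m=r.cut_out("torch","wrist"); 
if m:
    P=(cloud(z,m[0]["pixels"])-p)@R*1000; print(len(P),P.mean(0).round(1),np.percentile(P,[2,98],axis=0).round(1))
    np.save("pics/t7.npy",P)
T=LENS-.188*A; pg=np.array([.5807,.2103,.0753])
print("lens nominal in tool",((LENS-pg)@R*1000).round(1),"axis",(R.T@A).round(3))
E
```

```text
11.75 [0.5098 0.2353 0.1628] q [0.28 0.64 0.39 1.72 0.27 0.56] w 0.0274 ff 68.92717480659485 ft [ 0.1 -0.5 -3.9]
lens [([314.0, 45.0], 0.59)]
barrel_grip [([309.0, 371.0], 0.97)]
index_tooth [([313.0, 294.0], 0.94)]
75318 [ 56.8  -0.4 -80.2] [[-27.8 -20.7 -99.2]
 [ 93.8  20.1 -46. ]]
lens nominal in tool [ 88.9  -0.8 -77.4] axis [ 0.925  0.001 -0.379]
```

```bash
cat >> h.py <<'E'
LT=np.array([.0889,-.0008,-.0774])  # lens in tool
AT=np.array([.925,.001,-.379]); AT/=np.linalg.norm(AT)
def final(lens,dip=6,azd=-90):
    t=np.deg2rad(dip);g=np.deg2rad(azd); d=np.array([np.cos(g)*np.cos(t),np.sin(g)*np.cos(t),-np.sin(t)])
    y1=np.cross(d,Z); y1/=np.linalg.norm(y1); x1=np.cross(y1,d)   # torch x up, y = z cross x
    yt=np.cross(d,x1); 
    yT=np.array([0,1.,0]); yT-=AT*(AT@yT); yT/=np.linalg.norm(yT); xT=np.cross(yT,AT)
    R1=np.c_[d,x1,yt]@np.c_[AT,xT,yT].T
    return np.asarray(lens)-R1@LT,R1
E
python3 - <<'E'
from h import *
p,R,o=now(); P1,R1=final([.602,-.046,.178]); print(P1,R1.round(2),np.linalg.det(R1),(R@AT).round(2),(R1@AT).round(2))
plan(p,R,P1,R1,20)
rv=Rot.from_matrix(R.T@R1).as_rotvec()/20; inc=Rot.from_rotvec(rv).as_matrix(); M=sum(np.linalg.matrix_power(inc,k) for k in range(20)); v=np.linalg.solve(M,R.T@(P1-p))
for k in range(21):
    if k%3==0 or k==20: print(k,"lens",(p+R@LT).round(2),"tail",(p+R@(LT-.188*AT)).round(2),"tip",(p+R@[0,0,-.025]).round(2),"wristdir",R[:,2].round(2))
    p=p+R@v; R=R@inc
E
```

```text
[0.60108835 0.0689591  0.15195802] [[ 0.   -1.   -0.  ]
 [-0.88 -0.    0.47]
 [-0.47 -0.   -0.88]] 0.9999999999999999 [-0.61  0.22  0.76] [ 0.   -0.99 -0.1 ]
20 rows of: [  0.8 -10.8  -1.4] [-0.05 -1.86 -5.62]
0 lens [0.47 0.25 0.27] tail [0.58 0.21 0.13] tip [0.52 0.23 0.18] wristdir [-0.43  0.15 -0.89]
3 lens [0.45 0.19 0.27] tail [0.58 0.2  0.14] tip [0.51 0.2  0.19] wristdir [-0.35  0.14 -0.93]
6 lens [0.44 0.14 0.26] tail [0.58 0.19 0.15] tip [0.51 0.17 0.19] wristdir [-0.25  0.15 -0.96]
9 lens [0.45 0.08 0.24] tail [0.58 0.18 0.16] tip [0.51 0.13 0.19] wristdir [-0.17  0.19 -0.97]
12 lens [0.47 0.03 0.22] tail [0.59 0.17 0.17] tip [0.53 0.1  0.18] wristdir [-0.09  0.25 -0.96]
15 lens [ 0.51 -0.01  0.2 ] tail [0.59 0.16 0.18] tip [0.55 0.08 0.18] wristdir [-0.04  0.33 -0.94]
18 lens [ 0.56 -0.04  0.19] tail [0.6  0.15 0.19] tip [0.58 0.06 0.17] wristdir [-0.01  0.42 -0.91]
20 lens [ 0.6  -0.05  0.18] tail [0.6  0.14 0.2 ] tip [0.6  0.06 0.17] wristdir [-0.    0.47 -0.88]
```

Request:
servo_tool(moves="0.8 -10.8 -1.4 0 -1.86 -5.62 0.15;0.8 -10.8 -1.4 0 -1.86 -5.62 0.15;0.8 -10.8 -1.4 0 -1.86 -5.62 0.15;0.8 -10.8 -1.4 0 -1.86 -5.62 0.15;0.8 -10.8 -1.4 0 -1.86 -5.62 0.15;0.8 -10.8 -1.4 0 -1.86 -5.62 0.15;0.8 -10.8 -1.4 0 -1.86 -5.62 0.15;0.8 -10.8 -1.4 0 -1.86 -5.62 0.15;0.8 -10.8 -1.4 0 -1.86 -5.62 0.15;0.8 -10.8 -1.4 0 -1.86 -5.62 0.15;0.8 -10.8 -1.4 0 -1.86 -5.62 0.15;0.8 -10.8 -1.4 0 -1.86 -5.62 0.15;0.8 -10.8 -1.4 0 -1.86 -5.62 0.15;0.8 -10.8 -1.4 0 -1.86 -5.62 0.15;0.8 -10.8 -1.4 0 -1.86 -5.62 0.15;0.8 -10.8 -1.4 0 -1.86 -5.62 0.15;0.8 -10.8 -1.4 0 -1.86 -5.62 0.15;0.8 -10.8 -1.4 0 -1.86 -5.62 0.15;0.8 -10.8 -1.4 0 -1.86 -5.62 0.15;0.8 -10.8 -1.4 0 -1.86 -5.62 0.15")

```text
clock: 14.0
tcp_pos: [0.601, 0.0689, 0.1542]
tool_rot: [-1.954, 1.943, 0.472]
ft_force: [0.4, 0.6, -3.5]
grip_width: 0.0272
finger_force: 69.2
```

Request:
servo_tool(moves="0 0 0 0 0 0 0.15;0 0 0 0 0 0 0.15;0 0 0 0 0 0 0.15")

```text
clock: 14.3
tcp_pos: [0.6004, 0.0697, 0.1546]
tool_rot: [-1.951, 1.95, 0.472]
ft_force: [-0.3, -0.1, -3.6]
grip_width: 0.0277
finger_force: 69.3
```

```bash
python3 - <<'E'
from look import *
P1,R1=final([.602,-.046,.178])
for c in("scene","side","wrist"):
    z=look('f_'+c,c)
    m=r.cut_out("torch",c); k=r.cut_out("carton",c); l=r.mark_of("lens",c)
    if l: print("lens",np.round(l[0]["pixel"]),w(z,*l[0]["pixel"]).round(3))
    if m:
        Q=cloud(z,m[0]["pixels"]); Q=Q[(Q[:,2]>.13)&(Q[:,2]<.26)&(abs(Q[:,0]-.6)<.08)]; print(c,m[0]["confidence"],m[0]["pixel"],len(Q),Q.mean(0).round(3),np.percentile(Q,[1,99],axis=0).round(3).tolist())
        np.save(f"pics/q_{c}.npy",Q)
    for kk in k[:2]:
        S=cloud(z,kk["pixels"]); S=S[(S[:,2]>.112)&(S[:,2]<.126)]
        if len(S)>100: print("carton",np.round(kk["pixel"]),len(S),cv2.minAreaRect((S[:,:2]*1000).astype(np.float32)),np.median(S[:,2]).round(4))
p,R,o=now(); plan(p,R,P1,R1); print("lens nominal",(p+R@LT).round(4),"axis",(R@AT).round(3))
E
```

```text
14.3 [0.6004 0.0697 0.1546] q [-0.14  0.43  0.03  1.23  0.48 -1.72] w 0.0277 ff 69.27345871925354 ft [-0.3 -0.1 -3.6]
lens [379. 226.] [ 0.579 -0.024  0.194]
scene 0.73 [347.3, 232.1] 545 [0.59  0.074 0.202] [[0.573, -0.042, 0.169], [0.612, 0.144, 0.219]]
carton [411. 244.] 1709 ((602.265869140625, -198.98582458496094), (156.1521453857422, 216.19573974609375), 1.1253125667572021) 0.1211
14.5 [0.6007 0.0699 0.155 ] q [-0.14  0.43  0.03  1.23  0.48 -1.73] w 0.0273 ff 69.27530407905579 ft [ 0.6 -1.5 -3.7]
lens [368. 197.] [0.553 0.032 0.253]
side 0.56 [337.2, 215.7] 474 [0.597 0.091 0.206] [[0.585, -0.025, 0.172], [0.617, 0.146, 0.22]]
carton [393. 209.] 1699 ((604.728515625, -198.10653686523438), (151.26348876953125, 211.79559326171875), 0.09126243740320206) 0.1187
14.7 [0.6009 0.0697 0.1549] q [-0.14  0.43  0.03  1.23  0.48 -1.73] w 0.0273 ff 69.27537560462952 ft [ 0.6  0.  -3.9]
lens [315.  40.] [ 0.599 -0.04   0.168]
wrist 0.86 [313.4, 186.9] 75412 [ 0.599 -0.017  0.201] [[0.577, -0.047, 0.166], [0.621, 0.081, 0.218]]
1 rows of: [ 1.8 -0.1  2.2] [-0.41 -0.69  0.2 ]
lens nominal [ 0.6016 -0.0451  0.1822] axis [ 0.    -0.996 -0.093]
```

```bash
python3 - <<'E'
from plant import r
import numpy as np
Q=np.load("pics/q_wrist.npy")
for y in np.arange(-.044,-.012,.006):
    s=Q[(abs(Q[:,1]-y)<.002)]; print(y.round(3),np.percentile(s[:,2],95).round(4),len(s))
for c in("scene","side"):
    q=np.load(f"pics/q_{c}.npy"); print(c,[(y.round(2),np.percentile(q[abs(q[:,1]-y)<.008][:,2],95).round(3)) for y in(.09,.11,.13)])
print(r.get_obs()["clock"])
E
```

```text
-0.044 0.2054 9994
-0.038 0.2126 6213
-0.032 0.2133 4481
-0.026 0.2139 3842
-0.02 0.2142 2607
-0.014 0.2172 8828Traceback (most recent call last):
  File "<stdin>", line 7, in <module>
AttributeError: 'float' object has no attribute 'round'
```

```bash
python3 -c "
from plant import r
print(r.hand_in())"
```

```text
the job is handed in; nothing more can be done
None
```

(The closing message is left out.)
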